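Hang the hooked basket in the ultrasonic cleaner

TASK

Pick up the steel instrument basket that has a hook and hang it inside the ultrasonic cleaner's tank, its hook over the tank wall on the control-panel side and resting fully down on the rim, upright and square to the wall; then let go. The tank sits with slack in the housing, so feel for the wall, and work gently: no hard pushing or dropping against the cleaner, and leave the other things on the bench where they are.

Things in the scene. Friction and masses are not known exactly. Their poses are not given: they have to be found in the camera images.
- basket: The hooked basket to be hung: plain sheet steel, about 0.25 kg, standing upright on the bench. Origin: centre of its underside, z up. 54 mm along x, 70 mm along y. Its flat back (outer face at x = -27 mm) rises to z = 70 mm and carries the hook on its -x side.
- basket_handle (a point): Grip point on the basket's handle, 106 mm above its origin: an upright plate over the basket's centre, 8 mm thick along the basket's x, 44 mm wide along its y, from z = 70 to 130 mm. Grip it from above across the 8 mm, firmly (60 N or more) so that it does not tilt in the grip.
- basket_hook (a point): Middle of the underside of the hook's bridge, at x = -31, z = 67 mm in the basket's frame: this comes to rest on the rim. The hook is 44 mm wide along y, 3 mm thick; its lip has its inner face at x = -35 mm, outer at -38 mm, and hangs down to z = 47 mm: a throat 8 mm wide and 20 mm deep.
- cleaner: Bench ultrasonic cleaner, fixed. This is the pose of its white housing: 200 mm along x, 250 along y, 110 high, open on top; origin at the centre of its underside, z up; control panel with two black knobs on its -x side. The basket is to hang on the -x wall of the steel tank in it, basket inside, lip outside, x axes alike. Pushing the cleaner or tank with over 25 N is rough.
- housing_mid (a point): Point on the housing's centre line at the height of the tank's rim, 140 mm above the bench. Tank: 140 x 200 mm outside (x, y), walls 5 mm, floor 116 mm below the rim, centred in y, square to the housing, but stuck anywhere from -18 to +18 mm off centre along x, not reported: the -x wall's inner face is 47 to 83 mm from this point. It does not shift under light pushes.
- plain_basket: A bystander: a steel basket with the same handle, but longer and lower (54 x 100 mm, 50 mm high without the handle) and without a hook. Origin: centre of its underside. The two may stand in either place. Leave it.
- tube_rack: A bystander: white rack of capped tubes, 60 x 130 mm, 89 mm high. Origin: centre of its underside. Leave it.
- jar: A bystander: small closed jar, 52 mm diameter, 60 mm high. Origin: centre of its underside. Leave it.

How it is judged (in metres and radians):
On the way, in this order (a step that is already met when the one before it is completed fails the run):
1. the hooked basket is lifted clear of the bench (height (world z) of basket above 0.1 m), for 0.1 s.
2. the basket hangs with its hook fully down on the panel-side rim (z of basket in the frame of cleaner between 0.069 and 0.077 m and x of basket in the frame of cleaner between -0.063 and -0.012 m and y of basket in the frame of cleaner between -0.062 and 0.062 m and contact force between basket and cleaner above 0.8 N), for 0.2 s.
At the end, for the whole second after the job is handed in: The hooked basket hangs at rest on the tank, let go: origin 69 to 77 mm above the housing's origin, 12 to 63 mm to the panel side of its centre, within 62 mm of centre along y, tilted under 0.14 rad and square to the wall within 0.17 rad (all of step 2 and angle between basket's own z axis and vertical below 0.14 rad and angle between the x axis of basket and the x axis of cleaner, either way round below 0.17 rad and linear speed of basket below 0.02 m/s); the robot touches nothing.
It fails at once if something is pushed or dropped against the cleaner or its tank with more than 25 N (contact force between any of basket, the arm, the fingers and cleaner above 25 N).
It fails at once if the plain basket, the tube rack or the jar is moved more than 25 mm (distance of any of plain_basket, tube_rack, jar from where it was at the start of the episode above 0.025 m).
It also fails if it takes over 54 s, if anything falls off the work surface, if the arm or the gripper's body presses on something with over 40 N, if the wrist force passes 120 N, or if a joint passes its speed limit or range.

ROBOT

A 6-joint arm with a two-finger parallel gripper is mounted at the origin on the work surface. World frame = base frame: x ahead of the robot, y to its left, z up, the work surface at z = 0. Lengths are in m, angles in degrees, forces in N, time in s.
With the tool pointing down it reaches from about 0.4 to 0.825 m from the base axis. Payload 7 kg.
Tool frame: the origin (TCP) lies midway between the tips of the shut fingers; the grasp point (between the pads) lies 19 mm behind it; z points along the fingers, y is the direction in which the jaws open and shut (so a half turn about z gives the same grasp; the last joint's range is limited). The gripper opens to 88 mm and grips with 3 to 60 N. Pads are 19 mm wide; open, the fingers measure 130 mm over their backs; the gripper's body (78 mm by 193 mm) begins 47 mm behind the grasp point.
Start: joints at [83.543, 20.546, 0.682, 0, -70.136, -16.507], TCP at [0.263, 0.621, 0.227] pointing down, gripper open.
Joint ranges: [-176.03, 176.03], [-82.01, 121.73], [-58.28, 71.71], [-173.87, 95.51], [-174.79, -0.11], [-173.66, 173.66]. Speed limits (degrees/s): [136.94, 136.94, 172.46, 180, 180, 180].

INTERFACE

Orientations are given as [roll, pitch, yaw] about the fixed x, y, z axes, in that order (R = Rz(yaw) Ry(pitch) Rx(roll)).
In Python, from plant import ctrl gives the robot as it stands. The module is installed in compiled form; this text tells all that it offers.
- The arm moves only by the tool arm_command, never from a script. Its argument "targets" is a list that holds one entry, the list of rows, each a list of 7 numbers: the turn, a rotation vector about the world's x, y, z in rad, then the shift along the world's x, y, z in cm, then the opening, from 0 (shut) to 1 (fully open). A call has 1 to 8 rows; each row is the pose to reach, as a shift and turn from the pose commanded when the call began; what a row does not reach only later rows make up. A row lasts 1/12 s, in which the tool goes at most 41.7 mm and 7.16 degrees, less where a joint would pass 70% of its speed; a pose out of reach is approached as far as the arm can. A call with a gripper value outside its range is refused whole. The fingers move at their own pace and stop on an object; the grip force is fixed at half the most. Time passes only in rows, so rows that repeat a pose let the fingers close. It gives the time, the measured TCP pose, the force and the opening at its end, in the units of the state.
- ctrl.get_obs(): the state, without advancing time (a new reading comes with each control period).
- ctrl.snapshot(name): name is "side" or "top"; returns the picture (420x560x3 uint8, blue, green, red); there is no depth.
- ctrl.camera_model(name): a dict with "K" (3x3 intrinsics, pixels), "distortion" ([k1, k2, p1, p2, k3] as OpenCV has them; the pictures are not rectified), "xyz" and "rotation" of the camera in the world. Camera axes: x right, y up, looking along -z (the intrinsics and any distortion apply to the point x, -y, -z); pixel columns grow to the right and rows downward; lengths in m; the calibration is good to about 2 mm. A picture is of the moment at which its call begins. camera_model takes no time and is no camera call.
- ctrl.close_job(): hands the job in, once; it reports no verdict.
The state is a dict: "clock": time; "joint_pos": joint angles; "qvel": joint speeds; "tau": joint torques, N m; "tool_pos": TCP position; "orientation": TCP orientation; "force": force on the tool from outside, world axes, zero at the start; "moment": the same for the moment, N m; "opening": finger opening in m.
Only numpy, scipy, OpenCV 4.12 (cv2) and the standard library are available. Lean on these libraries where they do the work, as an engineer would, in place of code of your own. Each camera call takes 0.05 s, during which the arm holds its last target. There are 200 camera calls.

## Working session

There is one attempt and no reset: what is moved stays moved. The work goes in short steps, Python scripts to look and compute and a tool call to move; the robot and the scene stay as the last step left them, time stands still between calls to the robot, and variables do not carry over. Pictures are saved under pics/ and viewed, about 8 in all and at most 12, crops included, and the job is handed in when it is done.

Besides the shell and the picture viewer there is one more tool, called after "Request:" as name(argument=value, ...) on one line, values as JSON. arm_command: Moves the arm, as the interface text tells. Its arguments: {"type":"object","properties":{"targets":{"type":"array","items":{"type":"array","items":{"type":"array","items":{"type":"number"}}}}},"required":["targets"]}

```bash
mkdir -p pics; cat > h.py <<'E'
import numpy as np, cv2
from plant import ctrl
def snap(cam,name):
    im=ctrl.snapshot(cam); cv2.imwrite(f'pics/{name}.png',im); return im
def cam(n):
    m=ctrl.camera_model(n); return np.array(m['K'],float),np.array(m['distortion'],float),np.array(m['xyz'],float),m['rotation']
def R_of(r):
    r=np.array(r,float)
    if r.shape==(3,3): return r
    from scipy.spatial.transform import Rotation as Ro
    return Ro.from_euler('xyz',r,degrees=True).as_matrix()
F=np.diag([1,-1,-1.])
def ray(n,uv):
    K,d,c,r=cam(n); p=cv2.undistortPoints(np.array([[uv]],float),K,d)[0,0]
    return c,R_of(r)@F@np.array([p[0],p[1],1])
def atz(n,uv,z):
    c,v=ray(n,uv); return c+v*(z-c[2])/v[2]
def proj(n,P):
    K,d,c,r=cam(n); A=F@R_of(r).T
    return cv2.projectPoints(np.array(P,float).reshape(-1,1,3),cv2.Rodrigues(A)[0],-A@c,K,d)[0].reshape(-1,2)
E
python3 - <<'E'
from h import *
for n in('top','side'):
    snap(n,n+'0'); print(cam(n))
print(ctrl.get_obs())
E
```

```text
(array([[386.31983693,   0.        , 268.8697095 ],
       [  0.        , 386.31983693, 218.16819468],
       [  0.        ,   0.        ,   1.        ]]), array([-0.09084186,  0.        ,  0.        ,  0.        ,  0.        ]), array([ 0.46442101, -0.05692612,  0.93219491]), array([  8.71772771,  -0.25527096, -89.26970293]))
(array([[535.97447028,   0.        , 286.01992513],
       [  0.        , 535.97447028, 215.45784551],
       [  0.        ,   0.        ,   1.        ]]), array([-0.1468268,  0.       ,  0.       ,  0.       ,  0.       ]), array([0.4000927 , 0.74388773, 1.10524497]), array([  41.13011176,   -0.83891093, -165.88787531]))
{'clock': 0.1, 'joint_pos': array([ 8.35433549e+01,  2.05877478e+01,  6.39367216e-01, -1.57664026e-02,
       -7.01374453e+01, -1.65071169e+01]), 'qvel': array([ 0.18557862,  0.02865883,  0.17699506,  0.04277402, -0.01861518,
       -0.03959845]), 'tau': array([-1.60290103e-03, -5.84162915e+01,  2.93750471e+01,  7.01534495e+00,
        1.01625189e-02, -6.09854874e-05]), 'tool_pos': array([0.26321386, 0.62108806, 0.2257205 ]), 'orientation': array([ 1.79913500e+02, -1.01767082e-02, -2.29691223e+01]), 'force': array([ 0.46578134, -0.72158953, -0.3090279 ]), 'moment': array([ 0.04058999,  0.01543447, -0.0575696 ]), 'opening': 0.08771985708191764}
```

View pics/top0.png

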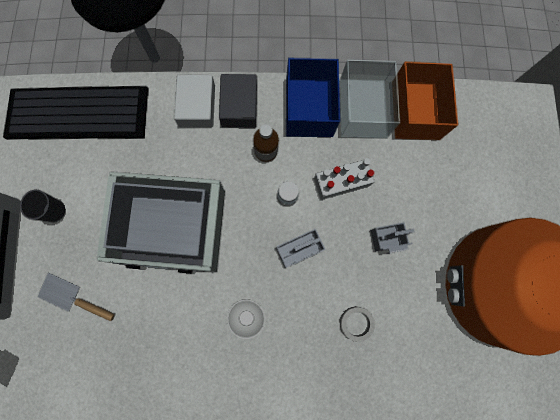

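View pics/side0.png

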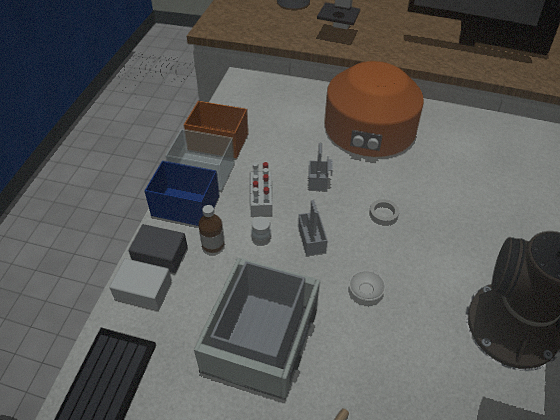

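The top view shows the cleaner at (162,222) with its knobs on the lower edge at about (133,268) and (183,270). The plain basket is at (300,249). The hooked basket is at (391,238), with the hook apparently to the right at (410,236). I'll zoom in on both.

```bash
python3 - <<'E'
import cv2,numpy as np
t=cv2.imread('pics/top0.png');s=cv2.imread('pics/side0.png')
def z(im,x,y,w,h,k):
    c=cv2.resize(im[y:y+h,x:x+w],None,fx=k,fy=k,interpolation=cv2.INTER_CUBIC)
    c=cv2.convertScaleAbs(c,alpha=1.3,beta=15)
    for i in range(0,w,10): cv2.putText(c,str(x+i),(i*k,8),0,.3,(0,255,255)) if i%20==0 else None; cv2.line(c,(i*k,10),(i*k,14),(0,255,255))
    for i in range(0,h,10): cv2.putText(c,str(y+i),(0,i*k+3),0,.3,(0,255,255)) if i%20==0 else None
    return c
a=z(t,360,215,60,45,6);b=z(s,295,135,50,62,6)
W=np.zeros((max(a.shape[0],b.shape[0]),a.shape[1]+b.shape[1]+10,3),np.uint8);W[:a.shape[0],:a.shape[1]]=a;W[:b.shape[0],-b.shape[1]:]=b
cv2.imwrite('pics/bk.png',W)
cv2.imwrite('pics/cl.png',z(t,90,165,140,115,5))
E
```

```text
(no output)
```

View pics/bk.png

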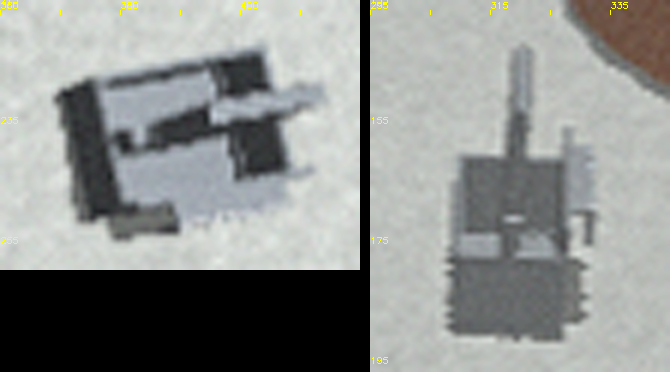

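View pics/cl.png

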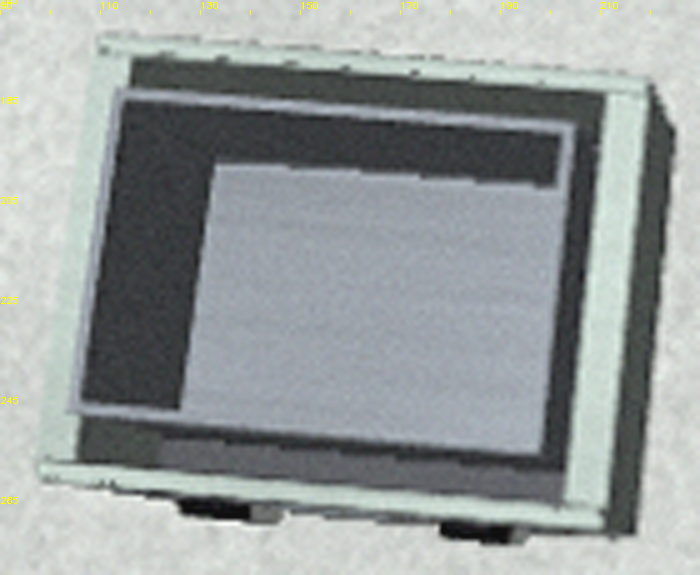

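The hook is on the lower side in the top view and the right side in the side view, so it points to world -x, roughly like the cleaner. I'll turn these pixels into poses.

```bash
python3 - <<'E'
from h import *
from scipy.optimize import least_squares
def q(u,v,x0,y0,k): return (x0+u/k-.5+.5/k, y0+v/k-.5+.5/k)
def T(p,L):
    x,y,a=p;L=np.array(L,float);c,s=np.cos(a),np.sin(a)
    return np.c_[x+c*L[:,0]-s*L[:,1],y+s*L[:,0]+c*L[:,1],L[:,2]]
c=lambda u,v:q(u,v,90,165,5); b=lambda u,v:q(u,v,360,215,6); s=lambda u,v:q(u-370,v,295,135,6)
for nm,pts,z in [('tank',[c(118,90),c(575,123),c(72,412),c(543,456)],.14),('hous',[c(98,36),c(648,75),c(42,482),c(605,528)],.11)]:
    print(nm,[np.round(atz('top',p,z)[:2],4).tolist() for p in pts])
hx,hy=.1,.125
L=[[hx,hy,.11],[hx,-hy,.11],[-hx,hy,.11],[-hx,-hy,.11]]; uv=np.array([c(98,36),c(648,75),c(42,482),c(605,528)])
r=least_squares(lambda p:(proj('top',T(p,L))-uv).ravel(),[.45,.2,0]);C=r.x;print('clean',C[:2],np.degrees(C[2]),r.fun.round(1))
L=[[.07,.1,.14],[.07,-.1,.14],[-.07,.1,.14],[-.07,-.1,.14]]; uv=np.array([c(118,90),c(575,123),c(72,412),c(543,456)])
r=least_squares(lambda p:(proj('top',T(p,L))-uv).ravel(),[.45,.2,0]);t=r.x;print('tank',t[:2],np.degrees(t[2]),r.fun.round(1))
print('handle top',atz('top',b(211,110),.13),atz('top',b(324,96),.13))
print('handle side',atz('side',s(522,45),.13),atz('side',s(518,110),.13))
# basket fit: bottom corners & handle
Lt=[[0,.022,.13],[0,-.022,.13]];ut=np.array([b(211,110),b(324,96)])
us=np.array([s(518,110),s(522,45)])
r=least_squares(lambda p:np.r_[(proj('top',T(p,Lt))-ut).ravel(),(proj('side',T(p,Lt))-us).ravel()],[.43,-.3,0]);B=r.x
print('bask',B[:2],np.degrees(B[2]),r.fun.round(1))
for n in('top','side'):
    im=cv2.imread(f'pics/{n}0.png');k=5;(x0,y0,w,h)=(360,215,65,50) if n=='top' else (290,135,60,65)
    o=cv2.resize(im[y0:y0+h,x0:x0+w],None,fx=k,fy=k,interpolation=cv2.INTER_CUBIC)
    for xs,ys,zs in[((-.027,.027),(-.035,.035),(0,)),((-.027,-.027),(-.035,.035),(.07,)),((-.004,.004),(-.022,.022),(.13,)),((-.038,-.027),(-.022,.022),(.07,))]:
        P=T(B,[[x,y,zs[0]] for x,y in[(xs[0],ys[0]),(xs[1],ys[0]),(xs[1],ys[1]),(xs[0],ys[1])]])
        cv2.polylines(o,[np.int32((proj(n,P)-[x0,y0]+.5)*k)],True,(0,255,0))
    cv2.imwrite(f'pics/o_{n}.png',o)
a=cv2.imread('pics/o_top.png');d=cv2.imread('pics/o_side.png');W=np.zeros((325,640,3),np.uint8);W[:250,:325]=a;W[:,340:640]=d;cv2.imwrite('pics/o.png',W)
E
```

```text
tank [[0.6583, 0.2744], [0.6458, 0.0771], [0.5205, 0.2838], [0.5059, 0.085]]
hous [[0.6903, 0.2982], [0.6745, 0.0509], [0.4922, 0.308], [0.4775, 0.0629]]
clean [0.58374354 0.18006767] -3.40092890663996 [-0.3 -0.3  0.7 -0.7 -1.3  0.4  0.8  0.5]
tank [0.58266498 0.18009587] -3.816531624030508 [-0.3 -0.4  0.7 -0.  -0.4  0.5  0.  -0.1]
handle top [ 0.55951682 -0.32524796  0.13      ] [ 0.56493905 -0.36631533  0.13      ]
handle side [ 0.5690376  -0.37020514  0.13      ] [ 0.56181878 -0.32618761  0.13      ]
bask [ 0.56338716 -0.34629347] 8.287638879016631 [-0.3 -0.3  0.8 -0.7  0.5  0.5  0.7  0.7]
```

View pics/o.png

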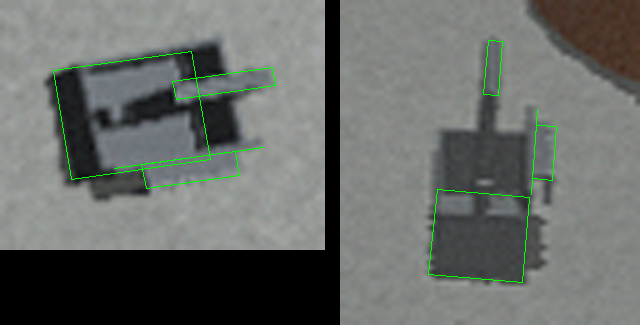

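The wireframe fits in both views. The basket is at about (0.563, -0.346) with yaw about 9°, and its hook points to -x. The tank centre is about (0.583, 0.180), at yaw about -3.6°. Now to move above the basket.

Request:
arm_command(targets=[[[0,0,-0.1,4,-2,3,1],[0,0,-0.2,7,-5,3,1],[0,0,-0.3,10,-8,3,1],[0,0,-0.4,13,-11,3,1],[0,0,-0.5,16,-14,3,1],[0,0,-0.5,19,-17,3,1],[0,0,-0.5,21.7,-19.6,3,1],[0,0,-0.5,23.7,-22.1,3,1]]])

```text
clock: 0.77
tool_pos: [0.5015, 0.3989, 0.2562]
orientation: [180.0, -0.0, -51.6]
force: [0.7, 0.3, -1.0]
opening: 0.0876
```

Request:
arm_command(targets=[[[0,0,-0.1,1.2,-3.9,0,1],[0,0,-0.2,2.5,-7.8,0,1],[0,0,-0.3,3.8,-11.7,0,1],[0,0,-0.4,5,-15.6,0,1],[0,0,-0.5,6.2,-19.5,0,1],[0,0,-0.51,7.5,-23.4,0,1],[0,0,-0.51,8.8,-27.3,0,1],[0,0,-0.51,10,-31,0,1]]])

```text
clock: 1.43
tool_pos: [0.6004, 0.0883, 0.2564]
orientation: [180.0, -0.0, -80.8]
force: [1.2, 0.2, 0.4]
opening: 0.0875
```

Request:
arm_command(targets=[[[0,0,0,-0.2,-4,0,1],[0,0,0,-0.5,-8,0,1],[0,0,0,-0.7,-12,0,1],[0,0,0,-1,-16,0,1],[0,0,0,-1.2,-20,0,1],[0,0,0,-1.4,-24,0,1],[0,0,0,-1.6,-28,0,1],[0,0,0,-1.8,-32,0,1]]])

```text
clock: 2.1
tool_pos: [0.5817, -0.2314, 0.2564]
orientation: [180.0, 0.0, -80.8]
force: [1.6, -0.2, -0.9]
opening: 0.0875
```

Request:
arm_command(targets=[[[0,0,0,-0.6,-3.5,0,1],[0,0,0,-1.2,-7,0,1],[0,0,0,-1.7,-10,0,1],[0,0,0,-1.9,-11.7,0,1],[0,0,0,-1.9,-11.7,-1,1],[0,0,0,-1.9,-11.7,-1,1]]])

```text
clock: 2.6
tool_pos: [0.5621, -0.3469, 0.2439]
orientation: [179.8, 0.1, -81.0]
force: [-1.0, 0.1, -1.3]
opening: 0.0876
```

```bash
python3 - <<'E'
from h import *
o=ctrl.get_obs();print({k:np.round(o[k],3) for k in('clock','tool_pos','orientation','joint_pos','force')})
E
```

```text
{'clock': np.float64(2.6), 'tool_pos': array([ 0.562, -0.347,  0.244]), 'orientation': array([ 1.79845e+02,  1.35000e-01, -8.09760e+01]), 'joint_pos': array([-1.4840e+01,  1.8772e+01,  3.8000e-01, -6.4000e-02, -7.1805e+01,
        2.3884e+01]), 'force': array([-1.035,  0.128, -1.268])}
```

Request:
arm_command(targets=[[[0,0,0,0,0,-3,1],[0,0,0,0,0,-6,1],[0,0,0,0,0,-9,1],[0,0,0,0,0,-11.5,1],[0,0,0,0,0,-13.5,1],[0,0,0,0,0,-15,1],[0,0,0,0,0,-15.9,1],[0,0,0,0,0,-15.9,1]]])

```text
clock: 3.27
tool_pos: [0.5623, -0.345, 0.0852]
orientation: [179.8, 0.1, -80.8]
force: [-0.3, 0.0, -1.1]
opening: 0.0877
```

Request:
arm_command(targets=[[[0,0,0,0,0,0,0.6],[0,0,0,0,0,0,0.4],[0,0,0,0,0,0,0.25],[0,0,0,0,0,0,0.1],[0,0,0,0,0,0,0],[0,0,0,0,0,0,0],[0,0,0,0,0,0,0],[0,0,0,0,0,0,0]]])

```text
clock: 3.93
tool_pos: [0.5634, -0.3466, 0.0877]
orientation: [-180.0, -0.0, -80.8]
force: [-0.6, 0.2, 0.1]
opening: 0.0396
```

Request:
arm_command(targets=[[[0,0,0,0,0,0,0],[0,0,0,0,0,0,0],[0,0,0,0,0,0,0]]])

```text
clock: 4.18
tool_pos: [0.5633, -0.3465, 0.0875]
orientation: [180.0, 0.0, -80.8]
force: [-0.2, 0.1, 0.6]
opening: 0.0199
```

Request:
arm_command(targets=[[[0,0,0,0,0,0,0],[0,0,0,0,0,0,0],[0,0,0,0,0,0,0],[0,0,0,0,0,0,0],[0,0,0,0,0,0,0],[0,0,0,0,0,0,0]]])

```text
clock: 4.68
tool_pos: [0.5633, -0.3465, 0.0875]
orientation: [180.0, 0.0, -80.8]
force: [-1.0, -0.3, -0.7]
opening: 0.0078
```

Request:
arm_command(targets=[[[0,0,0,0,0,1,0],[0,0,0,0,0,3,0],[0,0,0,0,0,6,0],[0,0,0,0,0,9,0],[0,0,0,0,0,12,0],[0,0,0,0,0,15,0],[0,0,0,0,0,17,0],[0,0,0,0,0,18,0]]])

```text
clock: 5.35
tool_pos: [0.5641, -0.347, 0.2718]
orientation: [-179.8, -0.1, -80.8]
force: [0.8, -0.8, -1.7]
opening: 0.0079
```

Request:
arm_command(targets=[[[0,0,-0.03,0,1,1,0],[0,0,-0.06,0,3,2,0],[0,0,-0.09,0,6,2,0],[0,0,-0.12,0,9,2,0],[0,0,-0.15,0,12,2,0],[0,0,-0.18,0,15,2,0],[0,0,-0.21,0,18,2,0],[0,0,-0.223,0,21,2,0]]])

```text
clock: 6.02
tool_pos: [0.5625, -0.135, 0.2868]
orientation: [179.9, 0.0, -93.7]
force: [0.4, 1.3, -2.9]
opening: 0.0075
```

Request:
arm_command(targets=[[[0,0,0,0,3,0,0],[0,0,0,0,6,0,0],[0,0,0,0,9,0,0],[0,0,0,0,12,0,0],[0,0,0,0,15,0,0],[0,0,0,0,18,0,0],[0,0,0,0,21,0,0],[0,0,0,0,24,0,0]]])

```text
clock: 6.68
tool_pos: [0.5624, 0.1048, 0.2869]
orientation: [179.9, -0.0, -93.6]
force: [0.9, -0.9, -2.3]
opening: 0.0077
```

Request:
arm_command(targets=[[[0,0,0,0,3,0,0],[0,0,0,0,5.5,0,0],[0,0,0,0,7.2,0,0],[0,0,0,0,7.8,0,0],[0,0,0,0,7.8,0,0],[0,0,0,0,7.8,0,0],[0,0,0,0,7.8,0,0],[0,0,0,0,7.8,0,0]]])

```text
clock: 7.35
tool_pos: [0.5633, 0.1803, 0.2876]
orientation: [180.0, -0.0, -93.7]
force: [0.6, 0.5, -3.0]
opening: 0.0077
```

```bash
python3 - <<'E'
from h import *
o=ctrl.get_obs();print({k:np.round(o[k],3) for k in('clock','tool_pos','orientation','force')})
a=snap('top','t2')[160:290,80:250];b=snap('side','s2')[190:400,170:340]
a=cv2.resize(a,None,fx=2.4,fy=2.4,interpolation=3);b=cv2.resize(b,None,fx=2.2,fy=2.2,interpolation=3)
W=np.zeros((465,800,3),np.uint8);W[:a.shape[0],:a.shape[1]]=a;W[:b.shape[0],420:420+b.shape[1]]=b;cv2.imwrite('pics/v2.png',W)
E
```

```text
{'clock': np.float64(7.35), 'tool_pos': array([0.563, 0.18 , 0.288]), 'orientation': array([ 1.79993e+02, -7.00000e-03, -9.36790e+01]), 'force': array([ 0.627,  0.473, -3.044])}
```

View pics/v2.png

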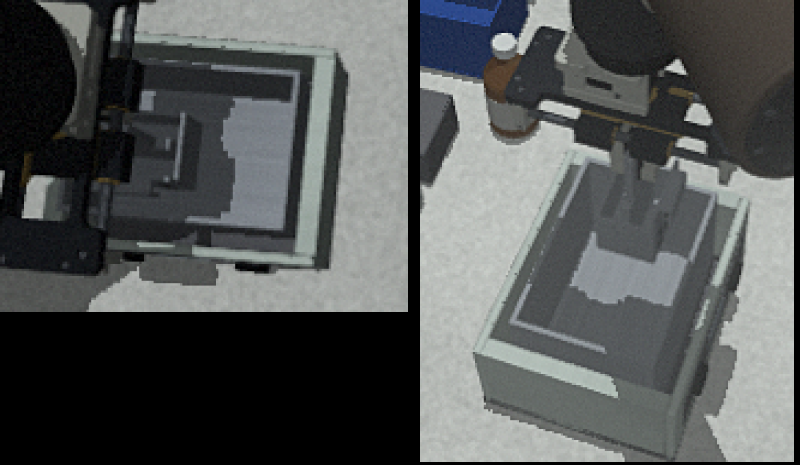

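The basket hangs upright in the grip above the tank, with the hook facing the panel side (handle at about (170,130) in the left crop). Next: lower it with the lip still above the rim.

Request:
arm_command(targets=[[[0,0,0,0,0,-1.5,0],[0,0,0,0,0,-3.5,0],[0,0,0,0,0,-5.5,0],[0,0,0,0,0,-7.5,0],[0,0,0,0,0,-8.8,0],[0,0,0,0,0,-9.5,0],[0,0,0,0,0,-9.5,0],[0,0,0,0,0,-9.5,0]]])

```text
clock: 8.12
tool_pos: [0.5637, 0.1812, 0.1931]
orientation: [-180.0, -0.0, -93.6]
force: [-0.9, -0.2, -2.1]
opening: 0.008
```

Request:
arm_command(targets=[[[0,0,0,-0.3,0,0,0],[0,0,0,-0.6,0,0,0],[0,0,0,-0.9,0,0,0],[0,0,0,-1.1,0,0,0],[0,0,0,-1.2,0,0,0],[0,0,0,-1.2,0,0,0],[0,0,0,-1.2,0,0,0],[0,0,0,-1.2,0,0,0]]])

```text
clock: 8.78
tool_pos: [0.5514, 0.1816, 0.1926]
orientation: [-180.0, 0.0, -93.6]
force: [-0.3, -0.4, -2.8]
opening: 0.0079
```

Request:
arm_command(targets=[[[0,0,0,-0.1,0,0,0],[0,0,0,-0.2,0,0,0],[0,0,0,-0.3,0,0,0],[0,0,0,-0.4,0,0,0],[0,0,0,-0.4,0,0,0],[0,0,0,-0.4,0,0,0],[0,0,0,-0.4,0,0,0]]])

```text
clock: 9.37
tool_pos: [0.5474, 0.1815, 0.1926]
orientation: [-180.0, 0.0, -93.6]
force: [-1.0, 0.4, -2.3]
opening: 0.0078
```

Request:
arm_command(targets=[[[0,0,0,-0.05,0,0,0],[0,0,0,-0.1,0,0,0],[0,0,0,-0.1,0,0,0],[0,0,0,-0.1,0,0,0],[0,0,0,-0.1,0,0,0]]])

```text
clock: 9.78
tool_pos: [0.5464, 0.1815, 0.1926]
orientation: [180.0, -0.0, -93.6]
force: [1.0, 1.2, -3.2]
opening: 0.0077
```

Request:
arm_command(targets=[[[0,0,0,-0.05,0,0,0],[0,0,0,-0.1,0,0,0],[0,0,0,-0.1,0,0,0],[0,0,0,-0.1,0,0,0],[0,0,0,-0.1,0,0,0]]])

```text
clock: 10.2
tool_pos: [0.5458, 0.1815, 0.1927]
orientation: [-180.0, 0.0, -93.6]
force: [4.5, -0.9, -3.9]
opening: 0.0076
```

There's contact at tool x of about 0.546 (Fx about 4 N). I'll back off to mid-throat, 1.5 mm from contact, and lower with force checks.

Request:
arm_command(targets=[[[0,0,0,0.12,0,0,0],[0,0,0,0.23,0,0,0],[0,0,0,0.23,0,-0.3,0],[0,0,0,0.23,0,-0.6,0],[0,0,0,0.23,0,-0.9,0],[0,0,0,0.23,0,-1.0,0],[0,0,0,0.23,0,-1.0,0],[0,0,0,0.23,0,-1.0,0]]])

```text
clock: 10.87
tool_pos: [0.5475, 0.1814, 0.1824]
orientation: [180.0, -0.0, -93.6]
force: [-0.0, -0.2, -2.6]
opening: 0.0078
```

Request:
arm_command(targets=[[[0,0,0,0,0,-0.07,0],[0,0,0,0,0,-0.14,0],[0,0,0,0,0,-0.21,0],[0,0,0,0,0,-0.28,0],[0,0,0,0,0,-0.35,0],[0,0,0,0,0,-0.35,0],[0,0,0,0,0,-0.35,0]]])

```text
clock: 11.45
tool_pos: [0.5476, 0.1814, 0.179]
orientation: [180.0, -0.0, -93.6]
force: [0.3, -0.5, -2.4]
opening: 0.0077
```

Request:
arm_command(targets=[[[0,0,0,0,0,-0.07,0],[0,0,0,0,0,-0.14,0],[0,0,0,0,0,-0.21,0],[0,0,0,0,0,-0.28,0],[0,0,0,0,0,-0.35,0],[0,0,0,0,0,-0.4,0],[0,0,0,0,0,-0.4,0]]])

```text
clock: 12.03
tool_pos: [0.5476, 0.1814, 0.1749]
orientation: [180.0, -0.0, -93.6]
force: [0.4, -0.3, -2.8]
opening: 0.008
```

```bash
python3 - <<'E'
from h import *
b=snap('side','s3')[200:320,240:340]
cv2.imwrite('pics/v3.png',cv2.convertScaleAbs(cv2.resize(b,None,fx=5,fy=5,interpolation=3),alpha=1.6,beta=10))
E
```

```text
(no output)
```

View pics/v3.png

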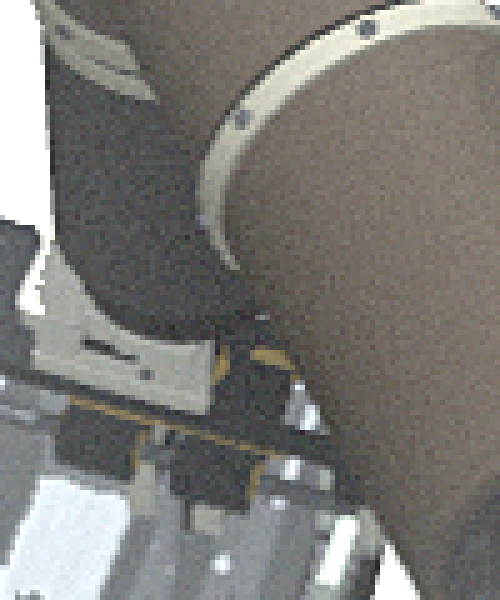

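This crop didn't help, because the arm hides the hook. With no force 5 mm below lip/rim level, the lip must have cleared the wall. Continuing down to the seat.

Request:
arm_command(targets=[[[0,0,0,0,0,-0.15,0],[0,0,0,0,0,-0.3,0],[0,0,0,0,0,-0.45,0],[0,0,0,0,0,-0.6,0],[0,0,0,0,0,-0.75,0],[0,0,0,0,0,-0.9,0],[0,0,0,0,0,-1.0,0],[0,0,0,0,0,-1.0,0]]])

```text
clock: 12.75
tool_pos: [0.5475, 0.1814, 0.1647]
orientation: [180.0, -0.0, -93.6]
force: [-0.3, 0.1, -2.5]
opening: 0.0081
```

Request:
arm_command(targets=[[[0,0,0,0,0,-0.05,0],[0,0,0,0,0,-0.1,0],[0,0,0,0,0,-0.15,0],[0,0,0,0,0,-0.2,0],[0,0,0,0,0,-0.25,0],[0,0,0,0,0,-0.3,0],[0,0,0,0,0,-0.3,0],[0,0,0,0,0,-0.3,0]]])

```text
clock: 13.42
tool_pos: [0.5476, 0.1815, 0.162]
orientation: [180.0, -0.0, -93.6]
force: [0.0, 0.2, -2.7]
opening: 0.0078
```

Request:
arm_command(targets=[[[0,0,0,0,0,-0.03,0],[0,0,0,0,0,-0.06,0],[0,0,0,0,0,-0.09,0],[0,0,0,0,0,-0.12,0],[0,0,0,0,0,-0.12,0],[0,0,0,0,0,-0.12,0]]])

```text
clock: 13.92
tool_pos: [0.5476, 0.1815, 0.1608]
orientation: [180.0, 0.0, -93.6]
force: [-0.2, -0.8, -2.9]
opening: 0.0081
```

Request:
arm_command(targets=[[[0,0,0,0,0,-0.03,0],[0,0,0,0,0,-0.06,0],[0,0,0,0,0,-0.06,0],[0,0,0,0,0,-0.06,0]]])

```text
clock: 14.25
tool_pos: [0.5477, 0.1815, 0.1605]
orientation: [-180.0, 0.0, -93.6]
force: [-0.2, 0.4, -0.9]
opening: 0.0082
```

Request:
arm_command(targets=[[[0,0,0,0,0,-0.03,0],[0,0,0,0,0,-0.06,0],[0,0,0,0,0,-0.06,0],[0,0,0,0,0,-0.06,0]]])

```text
clock: 14.58
tool_pos: [0.5478, 0.1815, 0.1604]
orientation: [-180.0, 0.0, -93.6]
force: [-2.3, -1.2, 5.2]
opening: 0.0076
```

The hook is seated at TCP z of about 0.1604, which matches the expected 0.160. I'll ease the pressure slightly, then release.

Request:
arm_command(targets=[[[0,0,0,0,0,0.03,0],[0,0,0,0,0,0.03,0],[0,0,0,0,0,0.03,0],[0,0,0,0,0,0.03,0.15],[0,0,0,0,0,0.03,0.2],[0,0,0,0,0,0.03,0.3],[0,0,0,0,0,0.03,0.4],[0,0,0,0,0,0.03,0.5]]])

```text
clock: 15.25
tool_pos: [0.5477, 0.1815, 0.1598]
orientation: [180.0, -0.0, -93.6]
force: [-0.3, 0.5, -0.4]
opening: 0.0319
```

Request:
arm_command(targets=[[[0,0,0,0,0,0,0.5],[0,0,0,0,0,0,0.5],[0,0,0,0,0,0,0.5],[0,0,0,0,0,0,0.5]]])

```text
clock: 15.58
tool_pos: [0.5477, 0.1815, 0.16]
orientation: [-180.0, 0.0, -93.6]
force: [0.1, -0.6, 0.0]
opening: 0.0436
```

Request:
arm_command(targets=[[[0,0,0,0,0,1,0.5],[0,0,0,0,0,3,0.5],[0,0,0,0,0,5,0.5],[0,0,0,0,0,8,0.5],[0,0,0,0,0,11,0.5],[0,0,0,0,0,14,0.5],[0,0,0,0,-3,15,0.5],[0,0,0,0,-6,15,0.5]]])

```text
clock: 16.25
tool_pos: [0.549, 0.1221, 0.3145]
orientation: [-179.7, 0.2, -93.5]
force: [0.7, -0.2, -0.7]
opening: 0.0441
```

Request:
arm_command(targets=[[[0,0,0,0,-4,0,0.5],[0,0,0,0,-8,0,0.5],[0,0,0,0,-12,0,0.5],[0,0,0,0,-16,0,0.5],[0,0,0,0,-20,0,0.5],[0,0,0,0,-24,0,0.5],[0,0,0,0,-27,0,0.5],[0,0,0,0,-28,0,0.5]]])

```text
clock: 16.92
tool_pos: [0.5471, -0.1622, 0.3108]
orientation: [-180.0, -0.0, -93.8]
force: [-0.2, -0.1, -0.3]
opening: 0.0436
```

```bash
python3 - <<'E'
from h import *
a=snap('top','t4')[160:290,80:250];b=snap('side','s4')[230:400,180:340]
a=cv2.resize(a,None,fx=2.4,fy=2.4,interpolation=3);b=cv2.resize(b,None,fx=2.4,fy=2.4,interpolation=3)
W=np.zeros((465,800,3),np.uint8);W[:a.shape[0],:a.shape[1]]=a;W[:b.shape[0],412:412+b.shape[1]]=b;cv2.imwrite('pics/v4.png',W)
print(proj('top',[[.5477,.1815,.203]]),proj('side',[[.5477,.1815,.203]]))
E
```

```text
[[143.28925866 231.24146973]] [[276.33951277 293.65657801]]
```

View pics/v4.png

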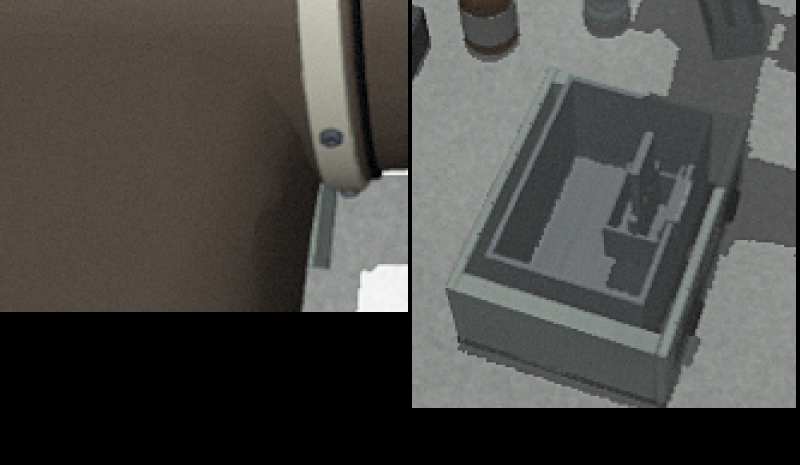

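The side view shows the basket hanging upright on the panel-side wall, with the hook over the rim at crop position (680,195). Its handle top is at about pixel (276,296), against (276,294) predicted for a seated basket. Handing in.

```bash
python3 -c "
from plant import ctrl
print(ctrl.close_job())"
```

```text
the job is handed in; nothing more can be done
None
```

The hooked basket now hangs inside the tank with its hook over the panel-side rim. I let go and handed the job in at about 17 s of the 54 s allowed; no verdict was reported.

**How it was done:** I gripped the basket by its handle and turned it square to the tank. I then felt the inner face of the wall, with contact at about 4 N and tool x of about 0.546 m. After backing off about 1.5 mm to centre the hook on the wall, I lowered it slowly until it met the rim.

**Checks:**
- **Seating:** it seated at tool height 0.1604 m, against 0.160 m expected. That puts the basket's origin at about 73 mm, in the middle of the allowed range. The highest reading I saw against the cleaner was about 8 N, taken at the end of each move.
- **Final side picture:** the basket stands upright on the panel-side wall with the gripper well clear. Its handle is within about 2 pixels of where a seated basket should be.
- **Not checked:** the arm blocked the final top view, so squareness to the wall rests on the tool yaw and my earlier tank fit, which put the tank between -3.4° and -3.8°. I didn't measure the other objects again; no move came near them.
- **Grip force:** it was fixed at half the maximum, below the 60 N advised. I saw no tilt in the grip.

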